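# Shift the flask shaker into fourth gear and start it

## Robot

A 6-joint arm with a two-finger parallel gripper is mounted at the origin on a cart in front of the work surface, level with it; the furniture and walls round the work are solid. World frame = base frame: x ahead of the robot, y to its left, z up, the work surface at z = 0. Lengths are in m, angles in rad, forces in N, time in s.
With the tool pointing down it reaches from about 0.35 to 0.925 m from the base axis. Payload 6.4 kg.
Tool frame: the origin (TCP) lies midway between the tips of the shut fingers; the grasp point (between the pads) lies 19 mm behind it; z points along the fingers, y is the direction in which the jaws open and shut (so a half turn about z gives the same grasp; the last joint's range is limited). The gripper opens to 94 mm and grips with 3 to 60 N. Pads are 16 mm wide; open, the fingers measure 119 mm over their backs; the gripper's body (75 mm by 177 mm) begins 78 mm behind the grasp point.
Start: joints at [1.071, 0.245, 1.558, -0, 1.339, -0.174], TCP at [0.208, 0.616, 0.205] pointing down, gripper open.
Joint ranges: [-3.13, 3.13], [-1.02, 2.26], [0.13, 2.54], [-0.95, 4.09], [0.21, 2.88], [-2.74, 2.74]. Speed limits (rad/s): [2.57, 2.57, 3.14, 3.14, 3.14, 3.14].

## Interface

Orientations are given as a 3x3 rotation matrix whose columns are the frame's x, y, z axes.
In Python, from rig import arm, cams, order gives the robot as it stands.
- The arm moves only by the tool step_arm, never from a script. Its argument "plan" is text: rows parted by semicolons, each of 5 numbers parted by spaces: the closure, from 0 (fully open) to 1 (shut), then the shift along the tool's x, y, z in m, then the turn about the tool's z in rad. In form: fingers dx dy dz turn; .... A call has 1 to 20 rows; each row is the pose to reach, as a shift and turn from the pose commanded when the call began, along the tool's axes at that moment; what a row does not reach only later rows make up. A row lasts 1/10 s, in which the tool goes at most 50 mm and 8.59 degrees, less where a joint would pass 70% of its speed; a pose out of reach is approached as far as the arm can. A call with a gripper value outside its range is refused whole. The fingers move at their own pace and stop on an object; "squeeze" is the grip in N (left out, the last holds). Time passes only in rows, so rows that repeat a pose let the fingers close. It gives the time, the measured TCP pose, the force and the opening at its end, in the units of the state.
- arm.sense(): the state, without advancing time (a new reading comes with each control period).
- cams.snapshot(name): name is "scene" or "side" or "wrist"; returns the picture (420x560x3 uint8, blue, green, red); there is no depth.
- cams.camera_model(name): a dict with "fx", "fy", "cx", "cy" (pixels), "xyz" and "rotation" of the camera in the world. Camera axes: x right, y up, looking along -z (the intrinsics and any distortion apply to the point x, -y, -z); pixel columns grow to the right and rows downward; lengths in m; the calibration is good to about 2 mm. A picture is of the moment at which its call begins: read the wrist's pose just before it. camera_model takes no time and is no camera call; for the wrist camera it gives the pose at the moment of the call.
- order.job_done(): hands the job in, once; it reports no verdict.
The state is a dict: "clock": time; "q": joint angles; "dq": joint speeds; "joint_efforts": joint torques, N m; "tool_pos": TCP position; "orientation": TCP orientation; "force": force on the tool from outside, world axes, zero at the start; "moment": the same for the moment, N m; "gripper_width": finger opening in m.
Only numpy, scipy, OpenCV 4.12 (cv2) and the standard library are available. Lean on these libraries where they do the work, as an engineer would, in place of code of your own. Each camera call takes 0.05 s, during which the arm holds its last target.

## Task

The bench shaker's gear lever has been left somewhere in the left-hand lane of its H-shaped gate: with the fingertips push its ball knob from the side, through the neutral cross-channel, and fully home into the far right slot (fourth gear, four dots), without taking the knob between the fingers or forcing it hard against the gate. Once fourth gear is in, press the flat start button at the front left of the control panel fully down and let it come up again. Leave the mushroom-headed stop button alone, and leave the glassware and everything else standing where it is.

Things in the scene. Friction and masses are not known exactly. Their poses are not given: they have to be found in the camera images.
- shaker: Flask shaker, a low white box fixed on the bench, 240 (x) by 425 (y) by 80 mm high. Origin on the bench straight below the pivot of the gear lever; x points away from the robot (far) at yaw 0, y left, z up; yaw within 0.28 rad. In its frame the box spans x -0.130 to 0.110, y -0.335 to 0.090; control panel left (y -0.07 to 0.08, top at z 0.081), platform right.
- gate (a point): Top centre of the steel gate plate, 94 (x) by 84 mm (y), at (0, 0, 0.094) in the shaker's frame. Its H: lanes along x at y = +12 mm (left) and -12 mm (right), joined only at x = 0 by the neutral cross-channel. The 8 mm lever rod has 3 mm play each side; it crosses freely with the knob within 6 mm of neutral (x = 0), else it catches. Slot dots: near left 1, far left 2, near right 3, far right 4.
- platform (a point): Centre of the rubber mat of the shaking platform, at (-0.010, -0.210, 0.110) in the shaker's frame; the platform is 225 (x) by 245 mm (y), begins 87 mm right of the lever's pivot, and carries bars at z 0.137 and three glass vessels that reach up to z 0.24.
- knob (a point): Centre of the black ball knob, 33 mm across. The lever pivots at (0, 0, 0.035) of the shaker's frame; upright, the knob centre is 165 mm above the bench. With a = gear_select, b = gear_shift it is at (0.130 sin b, -0.130 cos b sin a, 0.035 + 0.130 cos b cos a) in the shaker's frame. The lever stays where it is left; about 2 N at the knob moves it.
- gear4 (a point): Where the knob centre stands when the lever is fully home in the far right slot: (0.035, -0.026, 0.157) in the shaker's frame. Fixed to the shaker.
- gear_shift (a joint): Lean of the lever along the lanes (about the shaker's y axis), rad: positive = away (far), 0 = neutral, stops at -0.274 (near slot home) and +0.274 (far slot home); 35 mm of knob travel to each side. Starts anywhere from -0.26 to 0.26.
- gear_select (a joint): Lean of the lever across the lanes (about the shaker's x axis), rad: positive = to the right (the shaker's -y), stops at -0.2075 (left lane) and +0.2075 (right lane); 27 mm of knob travel to each side. Starts in the left lane, about -0.20.
- start (a joint): Start button, spring-loaded: travel pressed down, m; 0 = up, 0.006 = fully down (5 N).
- start_top (a point): Centre of the top face of the start button, a flat black disc 24 mm across in a 40 mm steel collar, its top 102 mm above the bench; at (-0.100, 0.042) in the shaker's frame. It moves down with the button.
- stop (a joint): Stop button, spring-loaded: travel pressed down, m; 0 = up, 0.006 = fully down. To be left alone.
- stop_top (a point): Top centre of the stop button, a black mushroom head 38 mm across, its top 114 mm above the bench, 80 mm to the right of the start button.
- conical_flask: Glass conical flask, 92 mm across, 124 mm high, loose between the bars of the platform, the vessel nearest the gear lever on the far side; origin under its centre.
- small_beaker: Glass beaker, 77 mm across, 118 mm high, loose between the bars of the platform, in front of the flask; origin under its centre.
- large_beaker: Glass beaker, 99 mm across, 129 mm high, loose between the bars of the platform, right half; origin under its centre.
- cylinder: Slim stoppered glass measuring cylinder, 191 mm high, 40 mm foot, on the bench right of the shaker; origin under it.
- marker: Felt pen, 135 mm long, lying left of the shaker; origin under its centre.
- spare_beaker: Glass beaker, 68 mm across, 90 mm high, on the bench right of the shaker; origin under it.
- log_book: Hard-backed dark log book, 210 by 152 by 19 mm, lying at the front left; origin under its centre.
Mind the look-alikes: they are no part of the job. What is meant by the cylinder is not black, green or orange, and is the larger of those in its own colour.

How it is judged:
On the way, in this order (a step that is already met when the one before it is completed fails the run):
1. the lever is in the right-hand lane (value of joint gear_select above 0.12 rad), for 0.1 s.
2. the lever is home in the far right slot (fourth gear) (value of joint gear_select above 0.12 rad and value of joint gear_shift above 0.22 rad), for 0.2 s.
3. the start button is pressed down (all of step 2 and value of joint start above 0.0045 m), for 0.05 s.
At the end, for the whole second after the job is handed in: The lever stands in the far right slot, within 0.05 rad (about 7 mm at the knob) of its stop (gear_shift above 0.22, gear_select above 0.12), the start button is up again, the stop button is up, and every vessel and bystander stands within 15 mm of where it was and upright (all of step 2 and value of joint start below 0.0015 m and value of joint stop below 0.002 m and distance of each of conical_flask, small_beaker, large_beaker, cylinder, marker, spare_beaker, log_book from where it was at the start of the episode below 0.015 m and angle between each of conical_flask, small_beaker, large_beaker, cylinder, marker, spare_beaker, log_book's own z axis and vertical below 0.15 rad); the robot touches nothing.
It fails at once if the start button was pressed while fourth gear was not in (value of joint start above 0.003 m and not (value of joint gear_select above 0.12 rad and value of joint gear_shift above 0.22 rad)).
It fails at once if the stop button was pressed (value of joint stop above 0.003 m).
It fails at once if the knob was gripped or dragged from above: the grasp point stood within 15 mm of the knob's vertical axis while the fingers touched the lever, instead of beside it (horizontal distance between the grasp point and knob below 0.015 m and contact force between the fingers and gear_shift above 0.5 N).
It fails at once if the lever was forced with more than 60 N (contact force between the fingers and gear_shift above 60 N).
It fails at once if a vessel or another bystander was moved by more than 20 mm, lifted or tipped (distance of any of conical_flask, small_beaker, large_beaker, cylinder, marker, spare_beaker, log_book from where it was at the start of the episode above 0.02 m or angle between any of conical_flask, small_beaker, large_beaker, cylinder, marker, spare_beaker, log_book's own z axis and vertical above 0.3 rad).
It also fails if it takes over 59 s, if anything falls off the work surface, if the arm or the gripper's body presses on something with over 40 N, if the wrist force passes 120 N, or if a joint passes its speed limit or range.

## Working session

There is one attempt and no reset: what is moved stays moved. The work goes in short steps, Python scripts to look and compute and a tool call to move; the robot and the scene stay as the last step left them, time stands still between calls to the robot, and variables do not carry over. Pictures are saved under pics/ and viewed, and the job is handed in when it is done.

Besides the shell and the picture viewer there is one more tool, called after "Request:" as name(argument=value, ...) on one line, values as JSON. step_arm: Moves the arm, as the interface text tells. Its arguments: {"type":"object","properties":{"plan":{"type":"string"},"squeeze":{"type":"number"}},"required":["plan"]}

```bash
mkdir -p pics; ls; python3 - <<'E'
from rig import arm,cams,order
import cv2
for n in("scene","side","wrist"):
    m=cams.camera_model(n);print(n,m)
    cv2.imwrite(f"pics/{n}0.png",cams.snapshot(n))
print(arm.sense())
E
```

```text
pics
scene {'fx': 383.4118082638562, 'fy': 383.4118082638562, 'cx': 276.3631986102137, 'cy': 206.60973619490576, 'xyz': array([-0.30800345, -0.82624806,  0.74159308]), 'rotation': array([[ 0.6761024 ,  0.35766344, -0.64417576],
       [-0.7366167 ,  0.30820599, -0.60200076],
       [-0.01677484,  0.88152478,  0.47183967]])}
side {'fx': 453.4049863683788, 'fy': 453.4049863683788, 'cx': 275.0133201295707, 'cy': 209.31479305986048, 'xyz': array([-0.87476499, -0.19129107,  0.98621458]), 'rotation': array([[ 1.17333909e-01,  5.13492264e-01, -8.50034381e-01],
       [-9.93092443e-01,  6.03309885e-02, -1.00635838e-01],
       [-3.92310017e-04,  8.55970716e-01,  5.17024157e-01]])}
wrist {'fx': 342.95615662214453, 'fy': 342.95615662214453, 'cx': 283.4710487348824, 'cy': 211.42443580279286, 'xyz': array([0.14000105, 0.63859054, 0.38285524]), 'rotation': array([[ 0.32022228, -0.91748949, -0.23594646],
       [ 0.94734178,  0.30983903,  0.08089081],
       [-0.00111104, -0.24942498,  0.96839349]])}
{'clock': 0.15, 'q': array([ 1.07094362e+00,  2.45632430e-01,  1.55872259e+00,  4.19572867e-05,
        1.33871272e+00, -1.74125730e-01]), 'dq': array([ 0.00156046,  0.00010171, -0.00441821, -0.0002835 , -0.00019802,
       -0.00017009]), 'joint_efforts': array([ 1.18088061e-03, -4.16264355e+01, -3.14982283e+01,  6.84378692e-02,
        3.16433015e-02, -7.36163429e-05]), 'tool_pos': array([0.20777429, 0.61541309, 0.2046182 ]), 'orientation': array([[-9.47415137e-01,  3.20006261e-01, -7.42839430e-04],
       [ 3.20006987e-01,  9.47414325e-01, -1.27504224e-03],
       [ 2.95755217e-04, -1.44570813e-03, -9.99998911e-01]]), 'force': array([0.54596439, 0.40417203, 0.82577434]), 'moment': array([-0.0132118 ,  0.03433081, -0.01295152]), 'gripper_width': 0.09382516918184006}
```

View pics/scene0.png

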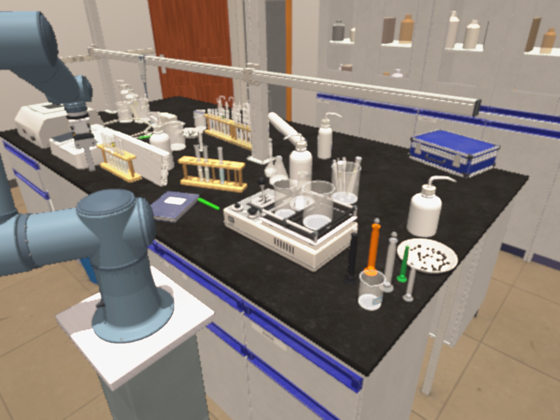

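View pics/side0.png

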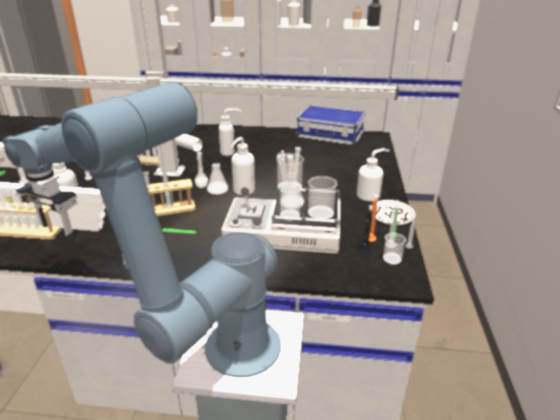

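View pics/wrist0.png

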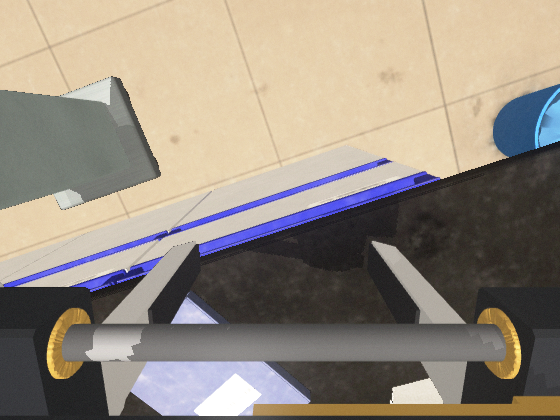

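The scene view shows the shaker around (290,222) with its panel at (250,205). In the side view it is around (283,222). I'll zoom in.

```bash
python3 - <<'E'
import cv2
a=cv2.imread("pics/scene0.png")[160:280,210:370];cv2.imwrite("pics/sz.png",cv2.resize(a,None,fx=5,fy=5,interpolation=cv2.INTER_CUBIC))
a=cv2.imread("pics/side0.png")[170:260,210:350];cv2.imwrite("pics/dz.png",cv2.resize(a,None,fx=5.5,fy=5.5,interpolation=cv2.INTER_CUBIC))
E
```

```text
(no output)
```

View pics/sz.png

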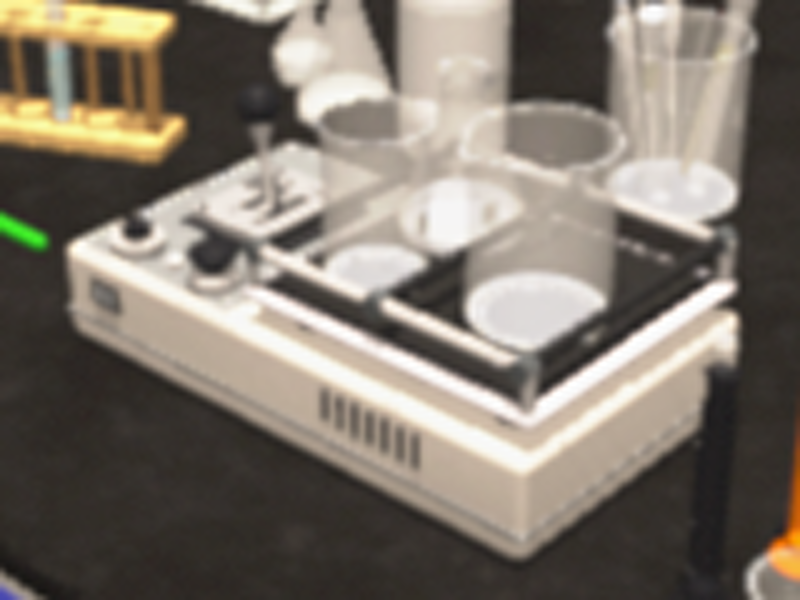

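View pics/dz.png

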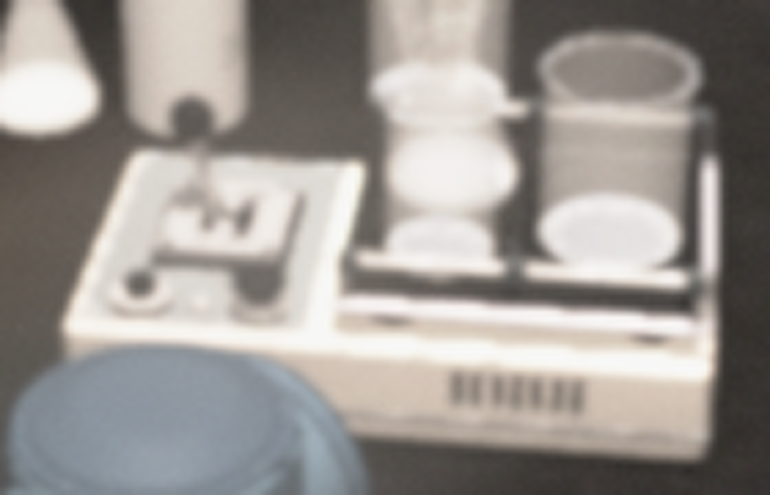

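```bash
cat > h.py <<'E'
import numpy as np
def ray(m,u,v):
    d=np.array([(u-m['cx'])/m['fx'],-(v-m['cy'])/m['fy'],-1.0]);d=m['rotation']@d
    return m['xyz'],d/np.linalg.norm(d)
def plane(m,u,v,z):
    o,d=ray(m,u,v);return o+d*(z-o[2])/d[2]
def tri(*rs):
    A=np.zeros((3,3));b=np.zeros(3)
    for o,d in rs:
        P=np.eye(3)-np.outer(d,d);A+=P;b+=P@o
    x=np.linalg.solve(A,b);return x,[np.linalg.norm((np.eye(3)-np.outer(d,d))@(x-o)) for o,d in rs]
def proj(m,p):
    c=m['rotation'].T@(np.asarray(p)-m['xyz']);return np.array([m['cx']+m['fx']*c[0]/-c[2],m['cy']-m['fy']*c[1]/-c[2]])
E
python3 - <<'E'
from h import *
from rig import cams
import numpy as np
s=cams.camera_model("scene");d=cams.camera_model("side")
S=lambda u,v:(210+(u+.5)/5-.5,160+(v+.5)/5-.5)
D=lambda u,v:(210+(u+.5)/5.5-.5,170+(v+.5)/5.5-.5)
for n,a,b in[("knob",(258,105),(195,118)),("start",(137,230),(138,283)),("stop",(212,250),(262,285)),("NR",(525,460),(705,360)),("NL",(70,250),(65,332))]:
    print(n,tri(ray(s,*S(*a)),ray(d,*D(*b))))
print("start z.102",plane(s,*S(137,230),.102),plane(d,*D(138,283),.102))
print("corn scene",[plane(s,*S(*a),.08).round(3) for a in((70,250),(525,460),(738,320))])
print("corn side",[plane(d,*D(*a),.08).round(3) for a in((65,332),(705,360),(135,155))])
E
```

```text
knob (array([0.60123558, 0.09726293, 0.1598444 ]), [np.float64(0.0009649095125980204), np.float64(0.0009649095125979414)])
start (array([0.49494474, 0.11933433, 0.09089866]), [np.float64(0.001384285932483158), np.float64(0.001384285932482915)])
stop (array([0.48857387, 0.03497641, 0.103487  ]), [np.float64(0.001824355670981655), np.float64(0.0018243556709816235)])
NR (array([ 0.46775042, -0.25635855,  0.07626271]), [np.float64(0.0023725104319188258), np.float64(0.002372510431918716)])
NL (array([0.46669597, 0.16404706, 0.06859713]), [np.float64(5.3580714252266766e-05), np.float64(5.358071425229483e-05)])
start z.102 [0.47912844 0.10134447 0.102     ] [0.48043687 0.11607761 0.102     ]
corn scene [array([0.453, 0.147, 0.08 ]), array([ 0.46 , -0.262,  0.08 ]), array([ 0.683, -0.269,  0.08 ])]
corn side [array([0.45, 0.16, 0.08]), array([ 0.466, -0.256,  0.08 ]), array([0.685, 0.16 , 0.08 ])]
```

Request:
step_arm(plan="1 0 0 -0.05 0; 1 0 0 -0.1 0; 1 -0.03 -0.03 -0.115 0.08; 1 -0.06 -0.06 -0.115 0.16; 1 -0.09 -0.09 -0.115 0.24; 1 -0.12 -0.12 -0.115 0.32; 1 -0.15 -0.15 -0.115 0.4; 1 -0.18 -0.18 -0.115 0.48; 1 -0.21 -0.21 -0.115 0.56; 1 -0.24 -0.24 -0.115 0.64; 1 -0.27 -0.27 -0.115 0.72; 1 -0.3 -0.3 -0.115 0.8; 1 -0.33 -0.33 -0.115 0.88; 1 -0.36 -0.36 -0.115 0.96; 1 -0.39 -0.39 -0.115 1.04; 1 -0.42 -0.42 -0.115 1.12; 1 -0.45 -0.45 -0.115 1.2; 1 -0.48 -0.48 -0.115 1.21; 1 -0.499 -0.502 -0.115 1.21; 1 -0.499 -0.502 -0.115 1.21", squeeze=10)

```text
clock: 2.15
tool_pos: [0.5206, -0.0223, 0.3197]
orientation: [[-0.031, 1.0, -0.001], [1.0, 0.031, -0.0], [-0.0, -0.001, -1.0]]
force: [-0.0, 0.4, -0.5]
gripper_width: 0.0006
```

```bash
python3 - <<'E'
from rig import arm,cams
import cv2
s=arm.sense();print(s['clock'],s['tool_pos'],s['orientation'],s['dq'],s['gripper_width'])
m=cams.camera_model("wrist");print(m)
cv2.imwrite("pics/w1.png",cams.snapshot("wrist"))
import pickle;pickle.dump(m,open("w1.pkl","wb"))
E
```

```text
2.15 [ 0.52064561 -0.02225885  0.31965567] [[-3.06842570e-02  9.99528126e-01 -1.41481709e-03]
 [ 9.99529122e-01  3.06840853e-02 -1.42929327e-04]
 [-9.94495145e-05 -1.41853656e-03 -9.99998989e-01]] [ 0.0578403  -0.03502508  0.0271659   0.02339215  0.02067358  0.03069109] 0.0006133834180019346
{'fx': 342.95615662214453, 'fy': 342.95615662214453, 'cx': 283.4710487348824, 'cy': 211.42443580279286, 'xyz': array([0.51929862, 0.04989052, 0.49798443]), 'rotation': array([[ 0.99953502, -0.0298361 , -0.00628902],
       [ 0.03046181,  0.96795109,  0.24928451],
       [-0.00135022, -0.24936017,  0.96840987]])}
```

View pics/w1.png

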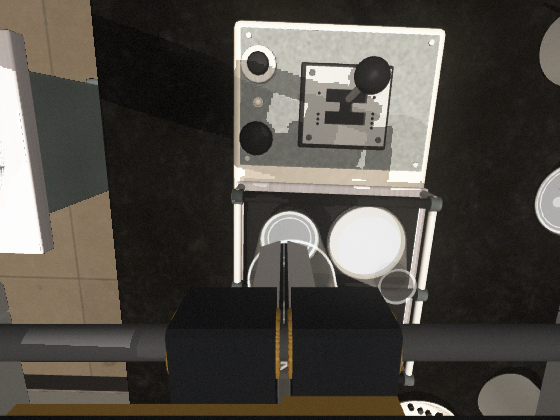

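The wrist view gives a clear look at the panel. Start is at (258,63), stop at (256,138), the gate plate at about (346,106), and the knob at (373,76), in the far-left part of the gate.

```bash
python3 - <<'E'
from h import *
import pickle,cv2,numpy as np
m=pickle.load(open("w1.pkl","rb"));im=cv2.imread("pics/w1.png");g=im.max(2)
def blob(u0,v0,u1,v1,t=60):
    k=(g[v0:v1,u0:u1]<t).astype(np.uint8);n,l,st,c=cv2.connectedComponentsWithStats(k);i=1+st[1:,4].argmax();return c[i]+[u0,v0],st[i]
a,sa=blob(245,48,271,78);b,sb=blob(236,118,276,160);k,sk=blob(352,54,395,98,45)
print(a,sa,b,sb,k,sk)
cv2.imwrite("pics/w1z.png",cv2.resize(im[15:195,225:450],None,fx=3.5,fy=3.3,interpolation=cv2.INTER_CUBIC))
A=plane(m,*a,.102);B=plane(m,*b,.112);print("start",A,"stop",B)
for z in(.157,.162):print("knob",plane(m,373,76,z))
E
```

```text
[256.78968254  65.13888889] [  2   3  22  24 252] [255.56882821 137.7519909 ] [  4   3  33  34 879] [364.08591065  79.40893471] [  2   3  31  39 291]
start [0.48827355 0.1092949  0.102     ] stop [0.48853656 0.03333427 0.112     ]
knob [0.6009119  0.09490432 0.157     ]
knob [0.59971517 0.09424427 0.162     ]
```

View pics/w1z.png

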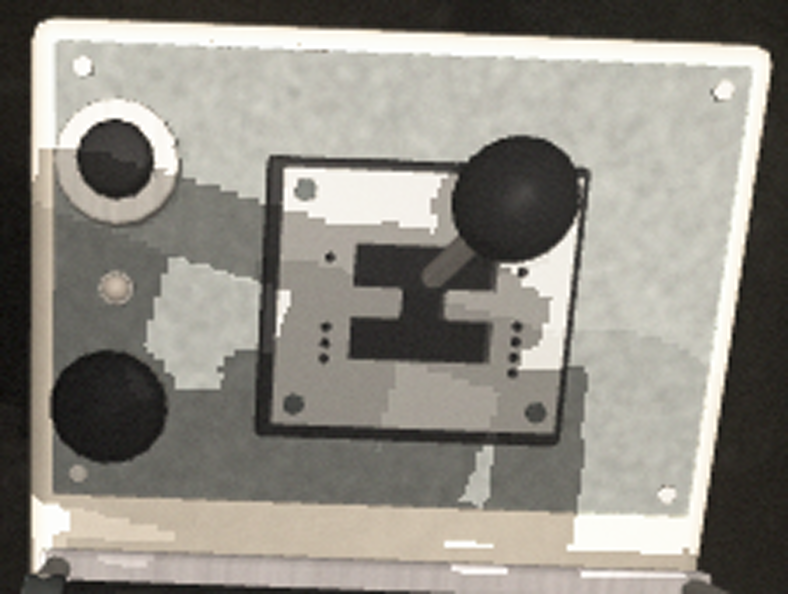

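```bash
python3 - <<'E'
from h import *
import pickle
m=pickle.load(open("w1.pkl","rb"))
Z=lambda u,v:(225+(u+.5)/3.5-.5,15+(v+.5)/3.3-.5)
P=lambda u,v,z:plane(m,*Z(u,v),z)
s=P(115,158,.102);t=P(109,406,.113)
print("start",s,"stop",t,np.linalg.norm((s-t)[:2]),"yaw",np.arctan2(-(s-t)[0],(s-t)[1]))
a,b,c=P(304,189,.094),P(293,404,.094),P(535,412,.094)
print("screws",a,b,c,"yaw",np.arctan2((c-b)[1],(c-b)[0]),np.arctan2(-(a-b)[0],(a-b)[1]),"centre",(a+c)/2)
print("H",P(423,303,.094), "laneR", (P(350,340,.094)+P(489,342,.094))/2)
yaw=0.5*(np.arctan2((c-b)[1],(c-b)[0])+np.arctan2(-(a-b)[0],(a-b)[1]))
R=np.array([[np.cos(yaw),-np.sin(yaw)],[np.sin(yaw),np.cos(yaw)]])
O=(a+c)[:2]/2
print("O from start",s[:2]-R@[-.1,.042],"from stop",t[:2]-R@[-.1,-.038])
for z in(.157,.16,.162):
  k=P(516,199,z);print("knob",k,R.T@(k[:2]-O))
E
```

```text
start [0.48900628 0.11192135 0.102     ] stop [0.48885364 0.03345987 0.113     ] 0.07846162585216762 yaw -0.0019453994575093388
screws [0.54793471 0.10536624 0.094     ] [0.54788215 0.03518043 0.094     ] [0.62773579 0.03488171 0.094     ] yaw -0.0037409106285203756 -0.0007489258647765075 centre [0.58783525 0.07012397 0.094     ]
H [0.58809024 0.07016644 0.094     ] laneR [0.58790381 0.05762963 0.094     ]
O from start [0.58891175 0.06969696] from stop [0.5889387  0.07123528]
knob [0.599961   0.09578819 0.157     ] [0.0120681  0.02569137]
knob [0.59925132 0.09538438 0.16      ] [0.01135934 0.02528597]
knob [0.59877821 0.09511517 0.162     ] [0.01088683 0.0250157 ]
```

```bash
python3 - <<'E'
from h import *
from rig import cams
d=cams.camera_model("side")
for p in((243,193),(217,192),(200,187),(290,207)):print(p,plane(d,*p,0))
E
```

```text
(243, 193) [0.87014405 0.15947598 0.        ]
(217, 192) [0.86563164 0.27710082 0.        ]
(200, 187) [0.9029074 0.3651449 0.       ]
(290, 207) [ 0.77294477 -0.06025184  0.        ]
```

Request:
step_arm(plan="1 0.03 0.035 0 0.03; 1 0.06 0.07 0 0.03; 1 0.09 0.1 0 0.03; 1 0.114 0.128 0 0.03; 1 0.114 0.128 0.04 0.03; 1 0.114 0.128 0.08 0.03; 1 0.114 0.128 0.12 0.03; 1 0.114 0.128 0.15 0.03; 1 0.114 0.128 0.17 0.03; 1 0.114 0.128 0.17 0.03; 1 0.114 0.128 0.17 0.03")

```text
clock: 3.3
tool_pos: [0.6439, 0.1, 0.1511]
orientation: [[-0.006, 1.0, 0.0], [1.0, 0.006, 0.0], [0.0, 0.0, -1.0]]
force: [0.5, 0.3, 0.5]
gripper_width: 0.0001
```

```bash
cat > look.py <<'E'
from rig import arm,cams
import cv2,sys,pickle
s=arm.sense();print(s['clock'],s['tool_pos'],s['force'])
m=cams.camera_model("wrist");n=sys.argv[1]
cv2.imwrite(f"pics/{n}.png",cams.snapshot("wrist"));pickle.dump(m,open(n+".pkl","wb"))
E
python3 look.py w2
```

```text
3.3 [0.6438524  0.09997459 0.15111062] [0.54492622 0.339404   0.5373669 ]
```

View pics/w2.png

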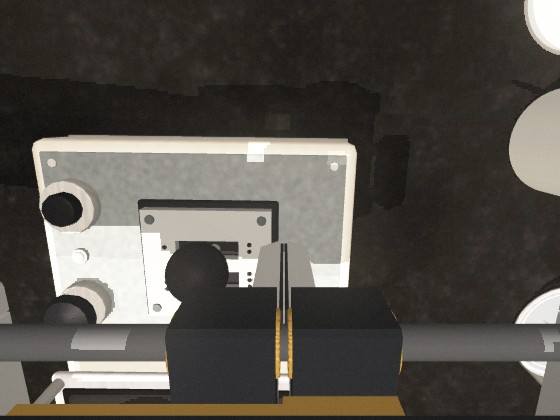

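Request:
step_arm(plan="1 -0.002 -0.005 0 0; 1 -0.004 -0.01 0 0; 1 -0.004 -0.014 0 0; 1 -0.004 -0.017 0 0; 1 -0.004 -0.02 0 0; 1 -0.004 -0.023 0 0; 1 -0.004 -0.023 0 0; 1 -0.004 -0.023 0 0")

```text
clock: 4.15
tool_pos: [0.6214, 0.0948, 0.1508]
orientation: [[-0.005, 1.0, 0.001], [1.0, 0.005, -0.0], [-0.0, 0.001, -1.0]]
force: [1.8, -0.1, 1.4]
gripper_width: 0.0008
```

```bash
python3 look.py w3
```

```text
4.15 [0.62136376 0.09479284 0.15080439] [ 1.81856434 -0.09271425  1.37125945]
```

View pics/w3.png

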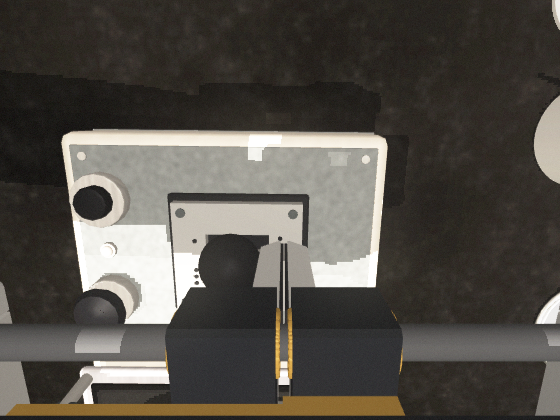

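```bash
python3 - <<'E'
from h import *
import pickle
for n,u,v in(("w2",197,274),("w3",231,267)):
  m=pickle.load(open(n+".pkl","rb"));print(n,plane(m,u,v,.162))
m=pickle.load(open("w3.pkl","rb"));print([plane(m,*p,.094) for p in((180,213),(293,214))])
E
```

```text
w2 [0.59874972 0.09458716 0.162     ]
w3 [0.59443429 0.09367881 0.162     ]
[array([0.54867002, 0.10494494, 0.094     ]), array([0.62875778, 0.10457803, 0.094     ])]
```

Request:
step_arm(plan="1 0 -0.003 0 0; 1 0 -0.006 0 0; 1 0 -0.006 0 0; 1 0 -0.006 0 0; 1 0 -0.006 0 0")

```text
clock: 4.7
tool_pos: [0.6147, 0.0948, 0.1501]
orientation: [[-0.005, 1.0, -0.001], [1.0, 0.005, -0.0], [-0.0, -0.001, -1.0]]
force: [1.9, -0.6, 1.6]
gripper_width: 0.0002
```

```bash
python3 look.py w4; python3 - <<'E'
import cv2
a=cv2.imread("pics/w4.png")[180:330,150:350];cv2.imwrite("pics/w4z.png",cv2.resize(a,None,fx=4,fy=4,interpolation=cv2.INTER_CUBIC))
E
```

```text
4.7 [0.61473174 0.09475662 0.15014382] [ 1.87338692 -0.55218171  1.58461058]
```

View pics/w4z.png

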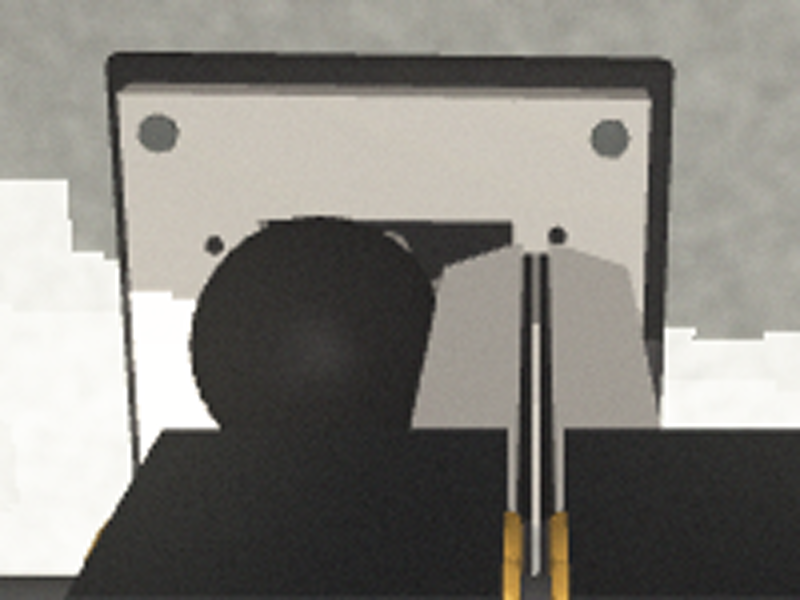

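Request:
step_arm(plan="1 0 0.01 0 0; 1 0 0.02 0 0; 1 0 0.02 -0.03 0; 1 0 0.02 -0.055 0; 1 0.03 0.0 -0.055 0; 1 0.048 -0.0267 -0.055 0; 1 0.048 -0.0267 -0.055 0; 1 0.048 -0.0267 -0.02 0; 1 0.048 -0.0267 0 0; 1 0.048 -0.0267 0 0; 1 0.048 -0.0267 0 0")

```text
clock: 5.85
tool_pos: [0.5888, 0.1423, 0.1505]
orientation: [[-0.005, 1.0, -0.0], [1.0, 0.005, -0.0], [-0.0, -0.0, -1.0]]
force: [0.3, 0.4, 0.7]
gripper_width: 0.0003
```

```bash
python3 look.py w5
```

```text
5.85 [0.58879807 0.1423082  0.15051382] [0.29579931 0.3599418  0.68718975]
```

View pics/w5.png

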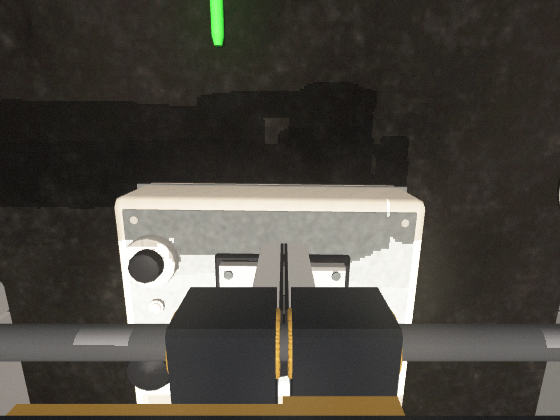

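Request:
step_arm(plan="1 -0.01 -0.0008 0 0; 1 -0.02 -0.0008 0 0; 1 -0.026 -0.0008 0 0; 1 -0.032 -0.0008 0 0; 1 -0.038 -0.0008 0 0; 1 -0.044 -0.0008 0 0; 1 -0.05 -0.0008 0 0; 1 -0.056 -0.0008 0 0; 1 -0.062 -0.0008 0 0; 1 -0.067 -0.0008 0 0; 1 -0.067 -0.0008 0 0; 1 -0.067 -0.0008 0 0; 1 -0.067 -0.0008 0 0")

```text
clock: 7.2
tool_pos: [0.5875, 0.0755, 0.1502]
orientation: [[-0.005, 1.0, -0.0], [1.0, 0.005, -0.0], [-0.0, -0.0, -1.0]]
force: [-0.5, 1.0, -0.4]
gripper_width: 0.0007
```

```bash
python3 look.py w6; python3 - <<'E'
from rig import cams
import cv2
for n,(a,b,c,d) in(("scene",(160,280,210,370)),("side",(170,260,210,350))):
    cv2.imwrite(f"pics/{n}6.png",cv2.resize(cams.snapshot(n)[a:b,c:d],None,fx=5,fy=5,interpolation=cv2.INTER_CUBIC))
E
```

```text
7.2 [0.58751652 0.07551662 0.15017522] [-0.46149322  1.02938289 -0.36944146]
```

View pics/scene6.png

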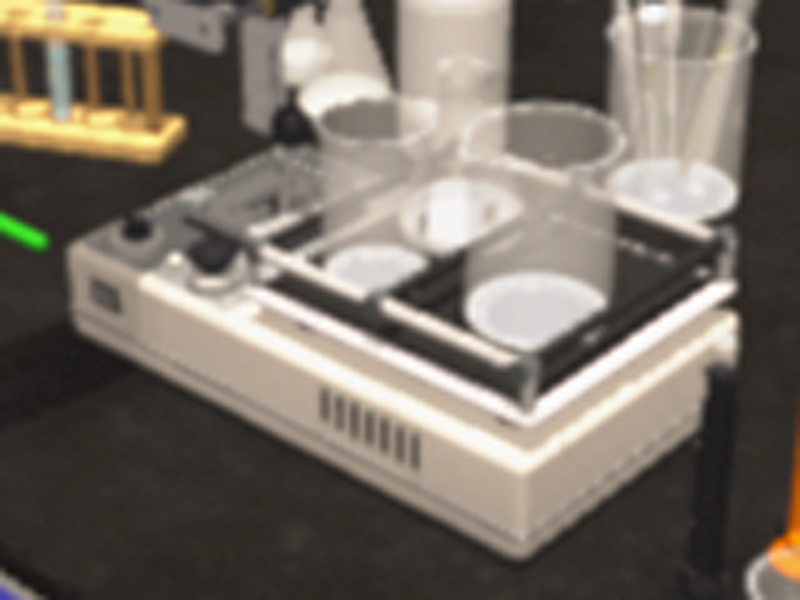

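View pics/side6.png

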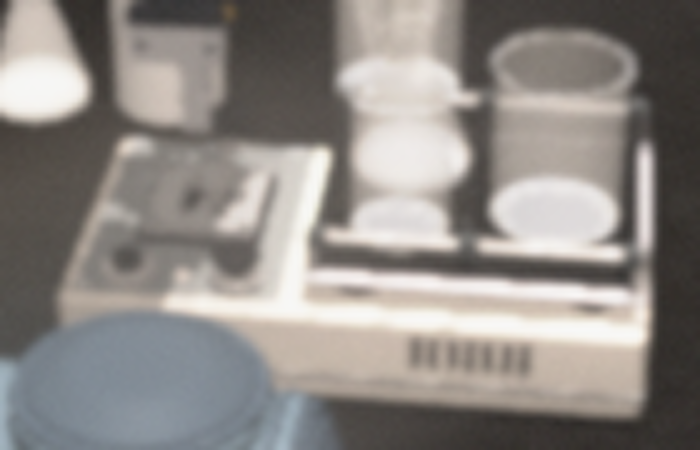

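```bash
python3 - <<'E'
from h import *
from rig import cams
import cv2
s=cams.camera_model("scene")
S=lambda u,v:(210+(u+.5)/5-.5,160+(v+.5)/5-.5)
for z in(.157,.162,.165):print(plane(s,*S(292,122),z))
d=cams.camera_model("side")
for p in((.588,.045,.162),(.5875,.0755,.15)):
  for m in(s,d):print(p,proj(m,p))
im=cams.snapshot("side")
cv2.imwrite("pics/side7.png",cv2.resize(im[120:240,180:340],None,fx=5,fy=5,interpolation=cv2.INTER_CUBIC))
E
```

```text
[0.59854714 0.06040713 0.157     ]
[0.59079345 0.05282361 0.162     ]
[0.58614123 0.04827349 0.165     ]
(0.588, 0.045, 0.162) [269.04063591 184.8438443 ]
(0.588, 0.045, 0.162) [258.22373436 193.28376264]
(0.5875, 0.0755, 0.15) [262.96928432 185.58452653]
(0.5875, 0.0755, 0.15) [250.2284993  195.68139497]
```

View pics/side7.png

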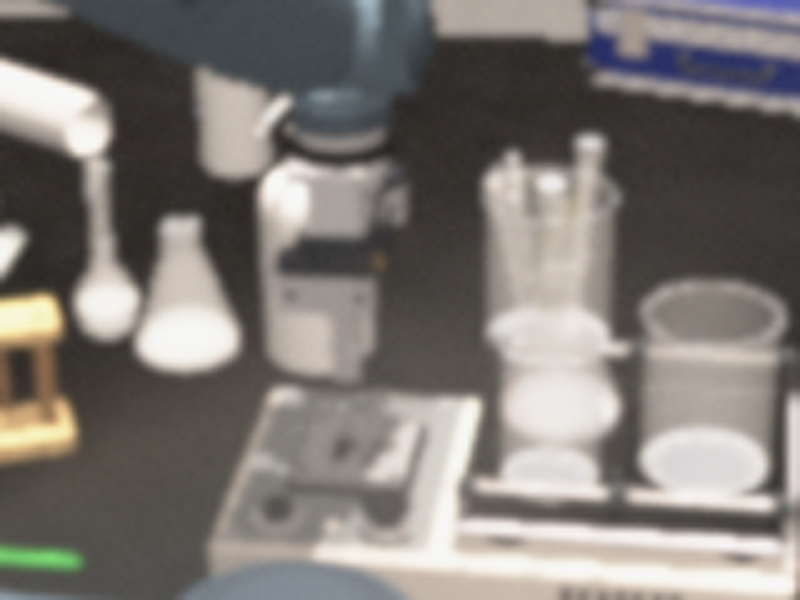

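View pics/w6.png

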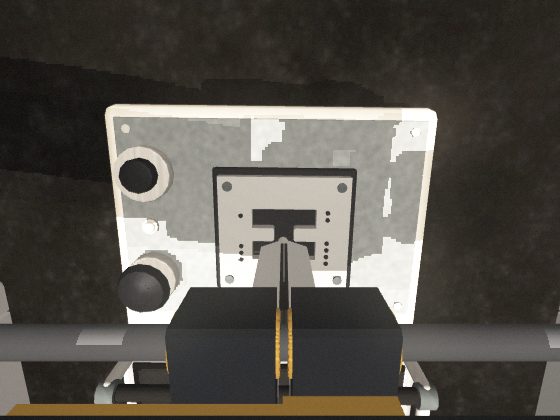

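Request:
step_arm(plan="1 -0.002 0 0 0; 1 -0.004 0 0 0; 1 -0.006 0 0 0; 1 -0.006 0 0 0; 1 -0.006 0 0 0")

```text
clock: 7.9
tool_pos: [0.5876, 0.0695, 0.1503]
orientation: [[-0.005, 1.0, -0.0], [1.0, 0.005, -0.0], [-0.0, -0.0, -1.0]]
force: [0.3, 1.3, -1.0]
gripper_width: 0.0008
```

```bash
python3 look.py w8; python3 - <<'E'
from rig import cams
import cv2
for n,(a,b,c,d) in(("scene",(160,240,220,320)),("side",(160,240,210,310))):
    cv2.imwrite(f"pics/{n}8.png",cv2.resize(cams.snapshot(n)[a:b,c:d],None,fx=7,fy=7,interpolation=cv2.INTER_CUBIC))
E
```

```text
7.9 [0.58758283 0.06953334 0.1503314 ] [ 0.25362339  1.27611351 -0.99070653]
```

View pics/scene8.png

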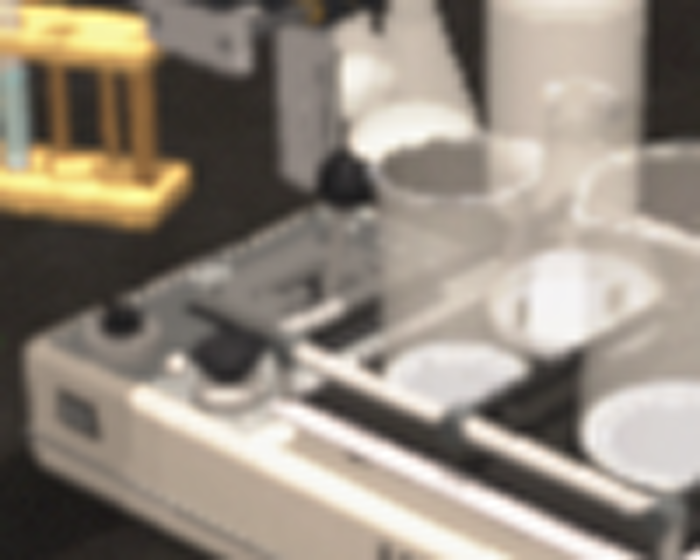

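Request:
step_arm(plan="1 0.012 0 0 0; 1 0.02 0 0 0; 1 0.02 0 -0.03 0; 1 0.02 0 -0.055 0; 1 0 -0.03 -0.055 0; 1 -0.0245 -0.045 -0.055 0; 1 -0.0245 -0.045 -0.055 0; 1 -0.0245 -0.045 -0.02 0; 1 -0.0245 -0.045 0 0; 1 -0.0245 -0.045 0 0; 1 -0.0245 -0.045 0 0")

```text
clock: 9.15
tool_pos: [0.5433, 0.0455, 0.1509]
orientation: [[-0.006, 1.0, 0.0], [1.0, 0.006, 0.0], [0.0, 0.0, -1.0]]
force: [0.1, -0.1, 0.1]
gripper_width: 0.0004
```

```bash
python3 look.py w9
```

```text
9.15 [0.54328875 0.04553357 0.15085655] [ 0.07294416 -0.08802731  0.12351893]
```

View pics/w9.png

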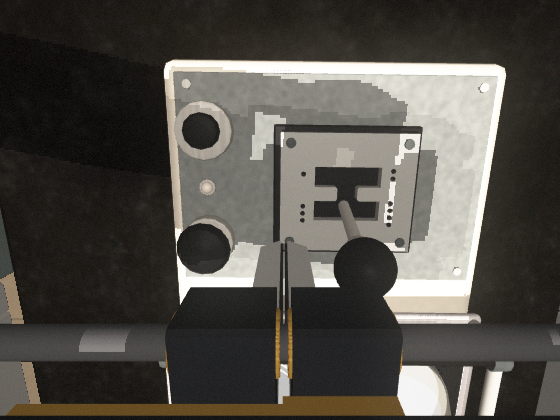

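The lever is in the right lane at neutral, with the knob at (366,269). Next I'll push it far.

Request:
step_arm(plan="1 0 0.008 0 0; 1 0 0.014 0 0; 1 0 0.019 0 0; 1 0 0.024 0 0; 1 0 0.029 0 0; 1 0 0.034 0 0; 1 0 0.039 0 0; 1 0 0.043 0 0; 1 0 0.047 0 0; 1 0 0.05 0 0; 1 0 0.05 0 0; 1 0 0.05 0 0")

```text
clock: 10.4
tool_pos: [0.5929, 0.0452, 0.1504]
orientation: [[-0.005, 1.0, 0.0], [1.0, 0.005, -0.0], [-0.0, 0.0, -1.0]]
force: [-1.4, -0.2, -1.5]
gripper_width: 0.0007
```

```bash
python3 look.py w10
```

```text
10.4 [0.5928733  0.04518989 0.15036126] [-1.36107875 -0.18481369 -1.4931732 ]
```

View pics/w10.png

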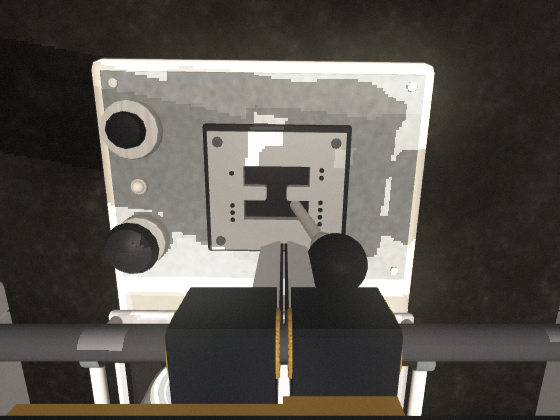

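```bash
python3 - <<'E'
from h import *
import pickle
m=pickle.load(open("w10.pkl","rb"));print(plane(m,338,264,.158))
E
```

```text
[0.62267027 0.04452976 0.158     ]
```

Request:
step_arm(plan="1 0 0.001 0 0; 1 0 0.002 0 0; 1 0 0.002 0 0")

```text
clock: 10.75
tool_pos: [0.5948, 0.0452, 0.1504]
orientation: [[-0.005, 1.0, -0.0], [1.0, 0.005, 0.0], [0.0, -0.0, -1.0]]
force: [-1.7, 1.0, -1.3]
gripper_width: 0.0003
```

Force is still only ~1.7 N, so the lever is not at its stop yet. I'll creep on.

Request:
step_arm(plan="1 0 0.001 0 0; 1 0 0.002 0 0; 1 0 0.002 0 0")

```text
clock: 11.05
tool_pos: [0.5963, 0.0452, 0.1501]
orientation: [[-0.005, 1.0, -0.002], [1.0, 0.005, 0.0], [0.0, -0.002, -1.0]]
force: [-4.1, -0.1, -0.9]
gripper_width: 0.0005
```

Request:
step_arm(plan="1 0 -0.01 0 0; 1 0 -0.025 0 0; 1 0 -0.025 -0.03 0; 1 0 -0.025 -0.06 0; 1 0.02 -0.05 -0.06 0; 1 0.045 -0.08 -0.06 0; 1 0.067 -0.1083 -0.06 0.005; 1 0.067 -0.1083 -0.06 0.005; 1 0.067 -0.1083 -0.06 0.005")

```text
clock: 11.95
tool_pos: [0.4886, 0.1118, 0.2113]
orientation: [[-0.001, 1.0, 0.003], [1.0, 0.001, -0.0], [-0.0, 0.003, -1.0]]
force: [0.8, 1.1, 0.8]
gripper_width: 0.0004
```

```bash
python3 look.py w11; python3 - <<'E'
from rig import cams
import cv2
cv2.imwrite("pics/scene11.png",cv2.resize(cams.snapshot("scene")[160:250,220:340],None,fx=6,fy=6,interpolation=cv2.INTER_CUBIC))
E
```

```text
11.95 [0.48859408 0.11182806 0.21134782] [0.84008242 1.11375055 0.77816825]
```

View pics/w11.png

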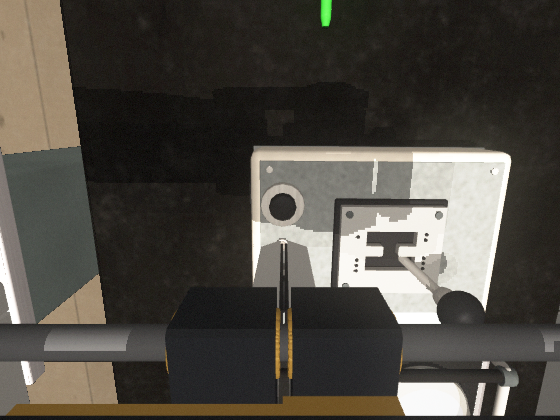

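View pics/scene11.png

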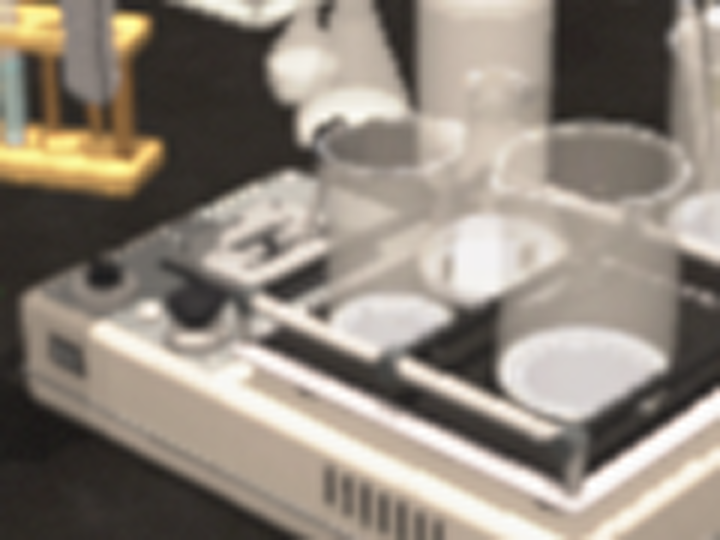

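```bash
python3 - <<'E'
from h import *
import pickle
m=pickle.load(open("w11.pkl","rb"));print(plane(m,461,313,.157)-[.588,.07,0], plane(m,283,207,.102))
E
```

```text
[ 0.0363788  -0.02562734  0.157     ] [0.489177  0.1138742 0.102    ]
```

Fourth gear is in: the knob measures (0.036,-0.026) in the shaker frame. Next I'll press start.

Request:
step_arm(plan="1 0.001 0 0.04 0; 1 0.001 0 0.08 0; 1 0.001 0 0.1 0; 1 0.001 0 0.106 0; 1 0.001 0 0.109 0; 1 0.001 0 0.112 0; 1 0.001 0 0.115 0; 1 0.001 0 0.1155 0; 1 0.001 0 0.1155 0; 1 0.001 0 0.1155 0")

```text
clock: 13.05
tool_pos: [0.4895, 0.1123, 0.0962]
orientation: [[-0.0, 1.0, 0.003], [1.0, 0.0, -0.001], [-0.001, 0.003, -1.0]]
force: [-1.3, -2.3, 5.5]
gripper_width: 0.0005
```

Request:
step_arm(plan="1 0 0 0.0007 0; 1 0 0 0.0012 0; 1 0 0 0.0012 0; 1 0 0 0.0012 0")

```text
clock: 13.45
tool_pos: [0.4896, 0.1123, 0.0961]
orientation: [[-0.0, 1.0, 0.003], [1.0, 0.0, -0.001], [-0.001, 0.003, -1.0]]
force: [-4.0, -3.4, 13.1]
gripper_width: 0.0005
```

The force climbed to 13 N with no further travel, so the button is at its bottom stop. I'll release it and retreat.

Request:
step_arm(plan="1 0 0 -0.01 0; 1 0 0 -0.04 0; 1 0 0 -0.08 0; 1 0 0 -0.12 0; 1 0 -0.02 -0.16 0; 1 -0.04 -0.02 -0.2 0; 1 -0.08 -0.02 -0.22 0; 1 -0.12 -0.02 -0.22 0; 1 -0.12 -0.02 -0.22 0; 1 -0.12 -0.02 -0.22 0; 1 -0.12 -0.02 -0.22 0")

```text
clock: 14.55
tool_pos: [0.4679, -0.0063, 0.313]
orientation: [[-0.001, 1.0, -0.001], [1.0, 0.001, 0.001], [0.001, -0.001, -1.0]]
force: [0.3, -0.3, 0.4]
gripper_width: 0.0005
```

```bash
python3 look.py w12; python3 - <<'E'
from rig import cams
import cv2,numpy as np
a=cams.snapshot("scene");cv2.imwrite("pics/scene12.png",a)
b=cv2.imread("pics/scene0.png");d=cv2.absdiff(a,b).max(2);cv2.imwrite("pics/diff.png",np.hstack([d,cv2.cvtColor(a,cv2.COLOR_BGR2GRAY)])[:, :560])
E
```

```text
14.55 [ 0.46787337 -0.00625047  0.3129967 ] [ 0.29720693 -0.30143756  0.44473548]
```

View pics/w12.png

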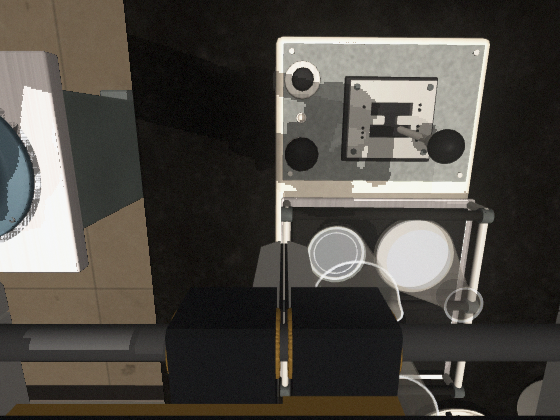

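View pics/scene12.png

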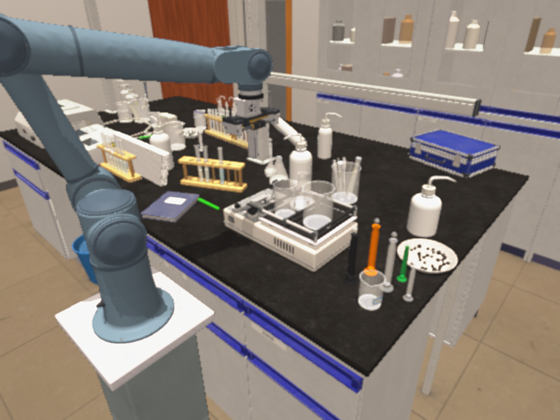

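View pics/diff.png

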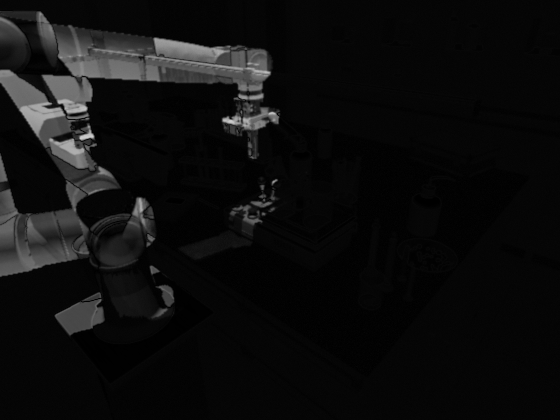

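The difference image shows changes only in the arm, its shadow and the lever. In the wrist view the knob is in the far right slot at (446,146), and both buttons look up. Handing in.

```bash
python3 - <<'E'
from rig import order
print(order.job_done())
E
```

```text
the job is handed in; nothing more can be done
None
```

The lever is in fourth gear and the start button has been pressed and released. The job was handed in at about 15 s; the hand-in gives no verdict.

- **Gear lever:** With the fingers shut, I pushed the knob from the side each time. It went back to neutral, across into the right-hand lane, then far until the force rose to about 4 N at the stop. The last measurement before pressing start put the knob at (0.036, -0.026) in the shaker's frame; home is (0.035, -0.026).
- **Start button:** I pressed it until the fingertips stopped at z 0.096, where the force climbed to 13 N with no further travel. I then released it and backed off; the reported force is near zero.
- **Last pictures:** The wrist view shows the lever still in the far right slot and both buttons looking up. I judged that by eye and did not measure their height. Comparing the first and last scene pictures shows change only in the arm, its shadow and the lever, so the glassware and other objects stand where they were.

One check was inconclusive: after the crossing, the black knob could not be made out in the side view against the dark bench. I used the scene and wrist views there instead. No other check failed or disagreed.

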